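Refit the burner cap and the valve knob of a gas hob and hold the knob in

ROBOT

A 6-joint arm with a two-finger parallel gripper is mounted at the origin on a cart in front of the work surface, level with it; the furniture and walls round the work are solid. World frame = base frame: x ahead of the robot, y to its left, z up, the work surface at z = 0. Lengths are in m, angles in degrees, forces in N, time in s.
With the tool pointing down it reaches from about 0.275 to 0.75 m from the base axis. Payload 10.2 kg.
Tool frame: the origin (TCP) lies at the very end of the fingers, on their centre line; the grasp point (between the pads) lies 19 mm behind it; z points along the fingers, y is the line along which they close (so a half turn about z gives the same grasp; the last joint's range is limited). The gripper opens to 88 mm and grips with 3 to 60 N. Pads are 18 mm wide; open, the fingers measure 123 mm over their backs; the gripper's body (75 mm by 187 mm) begins 45 mm behind the grasp point.
Start: joints at [-87.8, 17.928, 85.812, -0, 76.261, -12.8], TCP at [0.136, -0.507, 0.239] pointing down, gripper open.
Joint ranges: [-168.41, 168.41], [-55.51, 124.54], [10.69, 146.95], [-70.63, 250.63], [1, 178], [-165.06, 165.06]. Speed limits (degrees/s): [136.94, 136.94, 172.46, 180, 180, 180].

INTERFACE

Orientations are given as [roll, pitch, yaw] about the fixed x, y, z axes, in that order (R = Rz(yaw) Ry(pitch) Rx(roll)).
In Python, from station import manip gives the robot as it stands.
- The arm moves only by the tool send_rows, never from a script. Its argument "plan" is a list of rows, each an object with "delta_pos": the shift along the tool's x, y, z scaled (see below), a list of three; "turn": the turn, a rotation vector about the tool's x, y, z scaled (see below), a list of three; "gripper": the closure, from 0 (fully open) to 1 (shut). In form: [{"delta_pos": [dx, dy, dz], "turn": [ax, ay, az], "gripper": gripper}, ...]. A call has 1 to 20 rows; each row is the pose to reach, as a shift and turn from the pose commanded when the call began, along the tool's axes at that moment; what a row does not reach only later rows make up. The controller multiplies each number of a shift by 100 mm and each number of a turn by 90 degrees. A row lasts 1/8 s, in which the tool goes at most 62.5 mm and 10.7 degrees, less where a joint would pass 70% of its speed; a pose out of reach is approached as far as the arm can. A call with a number of a shift or a turn outside -1 to 1 is refused whole. A call with a gripper value outside its range is refused whole. The fingers move at their own pace and stop on an object; "grip_force" is the grip in N (left out, the last holds). Time passes only in rows, so rows that repeat a pose let the fingers close. It gives the time, the measured TCP pose, the force, the opening and the grip force at its end, in the units of the state.
- manip.observe(): the state, without advancing time (a new reading comes with each control period).
- manip.read_camera(name): name is "side" or "top"; returns the picture (480x640x3 uint8, red, green, blue); there is no depth.
- manip.camera_model(name): a dict with "vertical_fov" (degrees; the focal length in pixels is half the picture's height over the tangent of half this angle, whatever the lens; pixels are square), "cx", "cy" (the principal point, pixels), "T" (4x4, takes a point from camera to world coordinates). Camera axes: x right, y up, looking along -z (the intrinsics and any distortion apply to the point x, -y, -z); pixel columns grow to the right and rows downward; lengths in m; the calibration is good to about 2 mm. A picture is of the moment at which its call begins. camera_model takes no time and is no camera call.
- manip.finish_job(): hands the job in; it is judged then, once.
The state is a dict: "clock": time; "joints": joint angles; "joint_vel": joint speeds; "effort": joint torques, N m; "tool_pos": TCP position; "ee_rot": TCP orientation; "contact_force": force on the tool from outside, world axes, zero at the start; "moment": the same for the moment, N m; "opening": finger opening in m; "gripper_force": force on a finger pad.
Only numpy, scipy, OpenCV 4.12 (cv2) and the standard library are available. Lean on these libraries where they do the work, as an engineer would, in place of code of your own. Each camera call takes 0.05 s, during which the arm holds its last target. There are 200 camera calls.

TASK

The portable gas hob has been washed and must be put back together. First set the round burner cap into the burner ring so that it sits flat in its seat, and let go of it; then turn the loose control knob so that its D-shaped bore matches the D-shaped valve stem, push it fully onto the stem, and press knob and stem right in against the spring, as for lighting. Finish while still holding the knob pressed fully in, and leave the teaspoon, the tape roll and the sardine tin where they are.

Things in the scene. Friction and masses are not known exactly. Their poses are not given: they have to be found in the camera images.
- hob: Portable gas hob, fixed: white box 260 (x) x 200 (y) x 50 mm with a steel top; origin at the centre of its underside. Burner on the far half of the top (+x), valve stem near the front edge (-x). A white spark electrode 5 mm thick and 10 mm tall stands 40 mm from the burner's centre towards the hob's +x.
- burner_seat (a point): Centre of the rim of the burner ring, an aluminium ring 14 mm tall on the hob: 58 mm outside, round cavity 51 mm wide and 10 mm deep below this point. The cap's spigot goes into the cavity, its flange then rests on the rim; seated, the cap's origin is 9 mm below this point. z up.
- cap: Burner cap, loose, dark steel, about 120 g, lying right way up on the worktop: flange 62 mm in diameter, 9 to 20 mm above the origin, on a round spigot 46 mm in diameter and 9 mm tall, tapered to 38 mm at the foot. Origin at the centre of the spigot's underside, z up; its yaw does not matter. Can be gripped across the flange from above.
- stem_tip (a point): Centre of the top end of the upright aluminium valve stem, moving with it. 14 mm in diameter, D-shaped: one flat, 3.5 mm from the axis on the +x side, all along it; 2 mm chamfer on top. Stands 22 mm above the hob's top when not pressed. x points out of the flat, z up. The stem cannot turn; the flat's direction differs from start to start.
- stem (a joint): How far the stem is pressed in (m): 0 at rest, 0.006 fully in, a hard stop. A spring pushes it back with about 5 N at 0 and 9 N at 0.006. Fully in, the underside of a fitted knob is still 2 mm clear of the hob's top.
- knob: Loose black control knob, about 50 g, bore down: skirt 44 mm across, 17 mm tall; on it a bar grip 42 (x) x 12 (y) mm, 17 to 37 mm above the origin, white pointer line at its +x end. Bore from below: 14 mm deep, 16 mm across, its flat 4.5 mm from the axis on the pointer (+x) side; x must match stem_tip's x to 0.15 rad. Origin: centre of the underside, z up. Fully on, it is 14 mm below stem_tip.
- teaspoon: Steel teaspoon, loose, 132 x 26 x 9 mm, lying between cap and knob; origin at the centre of its underside. Bystander.
- tape_roll: Roll of tape, loose, 96 mm in diameter, 25 mm tall; origin at the centre of its underside. Bystander.
- sardine_tin: Flat sardine tin, loose, 63 x 105 x 26 mm; origin at the centre of its underside. Bystander.
- cupboard_corner (a point): Lower right front corner of the fixed wall cupboard above the worktop: the cupboard fills the space beyond this x, to the left (+y) of this y and above this height (about 0.46 m over the worktop). A tall wrist swung out there strikes it, so keep the arm drawn in when carrying to or from the left.
Not all that is in view belongs to the job. Several things look just like the knob: the one meant starts farthest to the robot's left.

How it is judged:
By the outcome, as a careful person would: the job done as asked, in the order asked, and still so for the second after the job is handed in, while the arm keeps its last pose, push and grip.
It also fails if it takes over 58 s, if anything falls off the work surface, if the arm or the gripper's body presses on something with over 40 N, if the wrist force passes 120 N, or if a joint passes its speed limit or range.

## Working session

There is one attempt and no reset: what is moved stays moved. The work goes in short steps, Python scripts to look and compute and a tool call to move; the robot and the scene stay as the last step left them, time stands still between calls to the robot, and variables do not carry over. Pictures are saved under pics/ and viewed, at most 10 in all, crops included, and the job is handed in when it is done.

Besides the shell and the picture viewer there is one more tool, called after "Emit:" as name([rows], argument=value, ...), one row to a line, values as JSON. send_rows: Moves the arm, as the interface text tells. Shifts and turns lie within -1 to 1; 1 stands for 100 mm of shift or 90 degrees of turn. Its arguments: {"type":"object","properties":{"plan":{"type":"array","items":{"type":"object","properties":{"delta_pos":{"type":"array","items":{"type":"number"}},"turn":{"type":"array","items":{"type":"number"}},"gripper":{"type":"number"}}}},"grip_force":{"type":"number"}},"required":["plan"]}

```bash
mkdir -p pics
cat > h.py <<'E'
import numpy as np,cv2
from station import manip
def snap(n,f):
    im=manip.read_camera(n); cv2.imwrite(f'pics/{f}.png',cv2.cvtColor(im,cv2.COLOR_RGB2BGR)); return im
def ray(n,u,v,z):
    m=manip.camera_model(n);f=240/np.tan(np.radians(m['vertical_fov'])/2)
    T=np.array(m['T']);d=T[:3,:3]@np.array([(u-m['cx'])/f,-(v-m['cy'])/f,-1]);o=T[:3,3]
    return o+d*(z-o[2])/d[2]
def proj(n,p):
    m=manip.camera_model(n);f=240/np.tan(np.radians(m['vertical_fov'])/2)
    T=np.array(m['T']);c=T[:3,:3].T@(np.array(p)-T[:3,3])
    return m['cx']+f*c[0]/-c[2], m['cy']-f*c[1]/-c[2]
E
python3 - <<'E'
from h import *
for n in('top','side'):
    snap(n,n+'0'); print(manip.camera_model(n))
print(manip.observe())
E
```

```text
{'vertical_fov': 46.38185417470362, 'cx': 325.30431648069293, 'cy': 235.47210108386923, 'T': array([[ 0.05383418,  0.97706394, -0.20602897,  0.23627535],
       [-0.9985479 ,  0.05308727, -0.00915575,  0.00875894],
       [ 0.00199176,  0.20622269,  0.97850306,  1.57690192],
       [ 0.        ,  0.        ,  0.        ,  1.        ]])}
{'vertical_fov': 50.4901712030839, 'cx': 324.47684193133847, 'cy': 238.4056508739664, 'T': array([[-0.92272112,  0.17346091, -0.34423401,  0.08214151],
       [-0.38503882, -0.37262287,  0.84433246,  1.12098385],
       [ 0.01818922,  0.91162685,  0.41061618,  0.79850421],
       [ 0.        ,  0.        ,  0.        ,  1.        ]])}
{'clock': 0.1, 'joints': array([-8.78008239e+01,  1.79567523e+01,  8.58508329e+01,  1.02172045e-03,
        7.62610673e+01, -1.28007089e+01]), 'joint_vel': array([ 0.00845097, -0.03717951, -0.16215166, -0.01859491, -0.09089785,
       -0.12679388]), 'effort': array([ 2.23929943e-03, -4.02817047e+01, -2.52646279e+01,  6.96071237e-02,
        3.42907885e-02, -6.29974170e-05]), 'tool_pos': array([ 0.13585512, -0.50688105,  0.23820598]), 'ee_rot': array([-1.79933274e+02, -1.61782198e-02,  1.49996324e+01]), 'contact_force': array([-0.66061126,  0.03144585,  0.10807558]), 'moment': array([-0.00207269, -0.03349031,  0.0295716 ]), 'gripper_force': 0.0, 'opening': 0.08824214526773015}
```

View pics/top0.png

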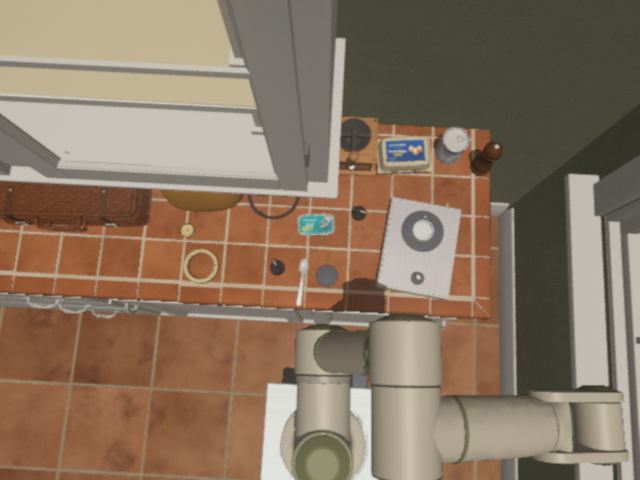

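View pics/side0.png

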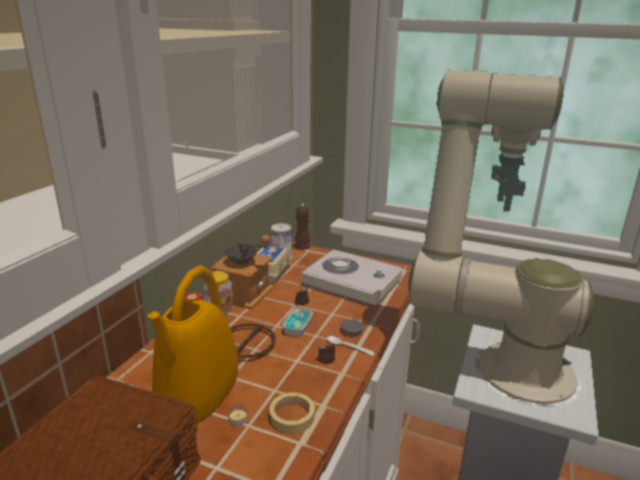

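Knob look-alikes in the top view are black at (277,267) and (359,213). The cream disc at (187,230) isn't black, so it doesn't count. The left one, (277,267), fits "farthest left". The cap is at (327,275), the burner at (423,230) and the stem at (418,278). I'll confirm with enlarged crops.

Run:
```python
from h import *
t=cv2.imread('pics/top0.png');s=cv2.imread('pics/side0.png')
def c(i,u,v,w,h): return cv2.resize(i[v:v+h,u:u+w],(400,300),interpolation=cv2.INTER_CUBIC)
cv2.imwrite('pics/m1.png',np.vstack([np.hstack([c(t,260,250,40,30),c(t,400,263,40,30)]),np.hstack([c(s,305,335,40,30),c(s,360,260,40,30)])]))
cv2.imwrite('pics/m2.png',np.vstack([np.hstack([c(t,300,255,48,36),c(t,390,205,64,48)]),np.hstack([c(t,160,200,120,90),c(s,310,240,120,90)])]))
for n,u,v,z in[('top',277,267,.03),('top',359,213,.03),('top',187,230,.02),('top',327,275,.02),('top',423,230,.064),('top',418,278,.072),('side',302,297,.03),('side',327,352,.03)]: print(n,u,v,ray(n,u,v,z).round(4))
```

```text
top 277 267 [0.465  0.1529 0.03  ]
top 359 213 [ 0.6325 -0.069   0.03  ]
top 187 230 [0.5586 0.417  0.02  ]
top 327 275 [0.4515 0.0125 0.02  ]
top 423 230 [ 0.5849 -0.2461  0.064 ]
top 418 278 [ 0.4494 -0.2337  0.072 ]
side 302 297 [ 0.6254 -0.0465  0.03  ]
side 327 352 [0.4588 0.1659 0.03  ]
```

View pics/m1.png

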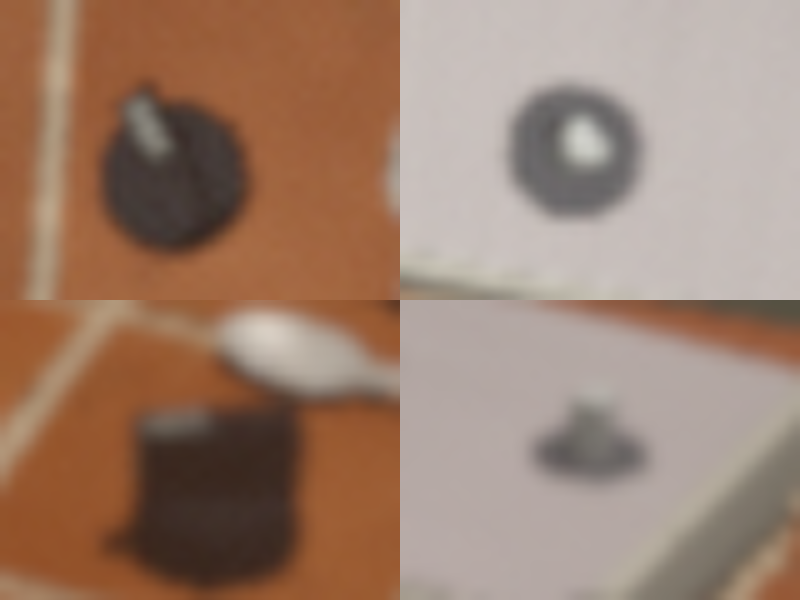

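View pics/m2.png

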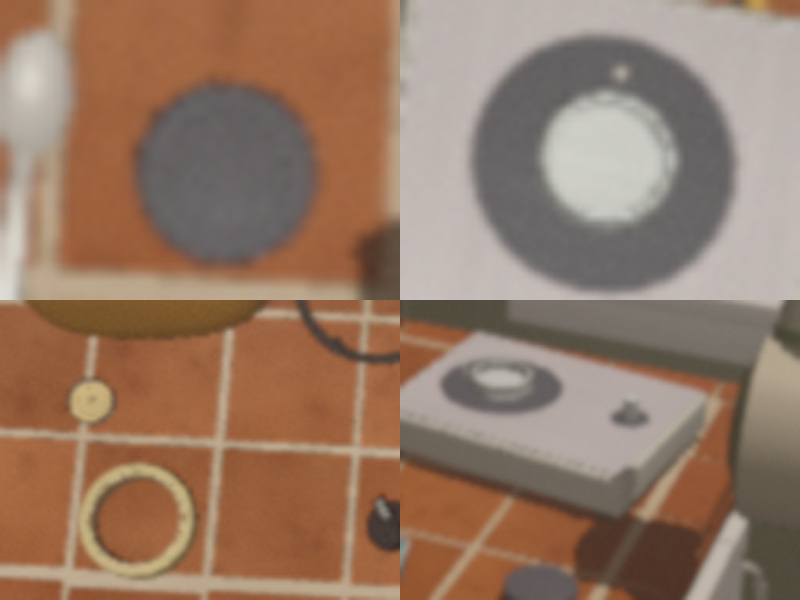

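Run:
```python
from h import *
def avg(n,k=8): return np.mean([manip.read_camera(n).astype(float) for _ in range(k)],0)
t=avg('top');s=avg('side');np.savez('avg.npz',t=t,s=s)
def c(i,u,v,w,h): 
    x=np.clip(i[v:v+h,u:u+w],0,255).astype(np.uint8)[:,:,::-1]; return cv2.resize(x,(400,300),interpolation=cv2.INTER_LANCZOS4)
cv2.imwrite('pics/m3.png',np.vstack([np.hstack([c(t,408,270,20,15),c(s,368,265,20,15)]),np.hstack([c(t,266,256,24,18),c(s,318,336,24,18)])]))
P=lambda u,v,z:ray('top',u,v,z)
def ang(a,b): d=b-a; return np.degrees(np.arctan2(d[1],d[0])),np.linalg.norm(d)
print('knob',P(277.2,267.2,.012)); print('pointer',ang(P(275.3,265.3,.037),P(272.7,259,.037)))
print('cap',P(326.7,275.1,.018)); b=P(422.3,230.1,.064); print('burner',b)
e=P(390+220/6.25-.5,205+72/6.25-.5,.06);print('elec',ang(b,e))
print('hob',ang(P(378,287,.05),P(393,198,.05)),ang(P(447,298,.05),P(461,208,.05)))
print('cupb',P(343,195,.46)); print('spoon',P(304,265,.005),P(299,305,.005))
```

```text
knob [0.46708589 0.15396354 0.012     ]
pointer (np.float64(26.196200796164057), np.float64(0.019269755920964658))
cap [0.45140653 0.01333119 0.018     ]
burner [ 0.5845496  -0.24421212  0.064     ]
elec (np.float64(-9.065661668950263), np.float64(0.042226850155950395))
hob (np.float64(-7.535857914094434), np.float64(0.2565596584300805)) (np.float64(-8.26088683129582), np.float64(0.2581071312009311))
cupb [ 0.55889059 -0.01274453  0.46      ]
spoon [0.47851765 0.07918718 0.005     ] [0.3650039  0.08617054 0.005     ]
```

View pics/m3.png

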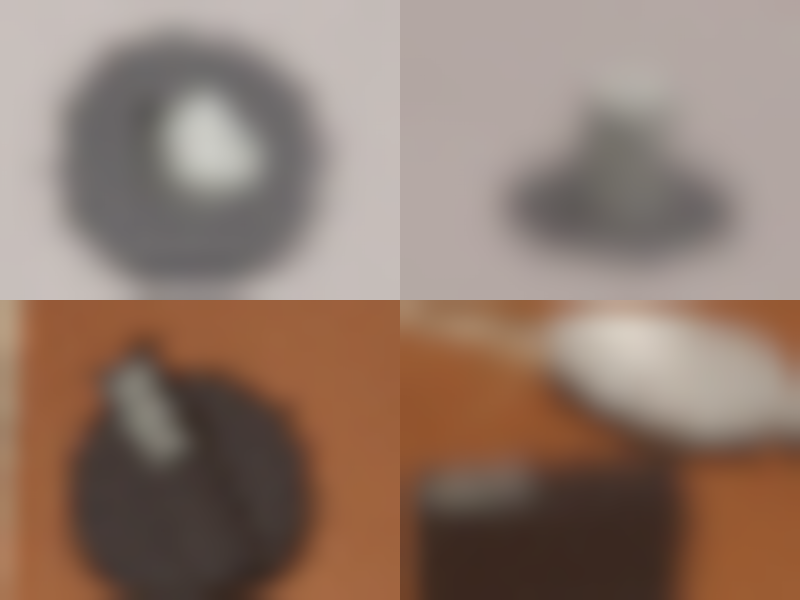

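The m3 crop shows the stem's bright D at top px ~(418.5,277). Its flat runs from crop (220,90) to (268,160), so it faces up-right. The knob's pointer goes from (125,360) to (175,455). The knob choice is confirmed: black, leftmost, with a bar and white line. I'll fit the stem angle and start moving towards the cap.

```bash
cat > stem.py <<'E'
from h import *
from scipy.optimize import least_squares
t=np.load('avg.npz')['t'].mean(2)
u0,v0,w=411,270,16
roi=t[v0:v0+14,u0:u0+w]; S=8
def model(p):
    x,y,a,r,amp,base,sig,d,amp2=p
    # polygons in world mapped to image
    im=np.full((14*S,w*S),base)
    th=np.linspace(0,2*np.pi,181)
    def poly(z,r,d):
        q=np.c_[r*np.cos(th),r*np.sin(th)];q[:,0]=np.minimum(q[:,0],d)
        c,s=np.cos(a),np.sin(a);q=q@np.array([[c,s],[-s,c]])
        return np.array([proj('top',(x+i,y+j,z)) for i,j in q])
    def fill(P,val):
        m=np.round((P-[u0-.5,v0-.5])*S*64).astype(np.int32);k=np.zeros_like(im,np.uint8)
        cv2.fillPoly(k,[m],1,shift=6);im[k>0]=val
    body=cv2.convexHull(np.vstack([poly(.051,.007,.0035),poly(.070,.007,.0035)]).astype(np.float32))[:,0]
    fill(body,base+amp2); fill(poly(.071,r,d),base+amp)
    im=cv2.GaussianBlur(im,(0,0),sig*S)
    return im.reshape(14,S,w,S).mean((1,3))
W=np.zeros_like(roi);W[2:11,2:13]=1
best=[]
for a0 in np.radians(np.arange(-180,180,30)):
    f=lambda p:((model(p)-roi)*W).ravel()
    r=least_squares(f,[.4494,-.2337,a0,.0065,110,100,.6,.003,-10],bounds=([.44,-.245,-9,.0045,20,60,.3,.001,-60],[.465,-.22,9,.0075,200,140,1.2,.0045,40]),x_scale=[.001,.001,.2,.001,20,20,.2,.001,10],diff_step=1e-2)
    best.append((r.cost,r.x))
best.sort(key=lambda b:b[0])
for b in best[:5]: print(round(b[0]),np.degrees(b[1][2]).round(1),b[1].round(4))
E
timeout 300 python3 stem.py
```

```text
Traceback (most recent call last):
  File "stem.py", line 26, in <module>
    r=least_squares(f,[.4494,-.2337,a0,.0065,110,100,.6,.003,-10],bounds=([.44,-.245,-9,.0045,20,60,.3,.001,-60],[.465,-.22,9,.0075,200,140,1.2,.0045,40]),x_scale=[.001,.001,.2,.001,20,20,.2,.001,10],diff_step=1e-2)
  File "stem.py", line 25, in <lambda>
    f=lambda p:((model(p)-roi)*W).ravel()
                 ~~~~~^^^
  File "stem.py", line 18, in model
    body=cv2.convexHull(np.vstack([poly(.051,.007,.0035),poly(.070,.007,.0035)]).astype(np.float32))[:,0]
                                                         ~~~~^^^^^^^^^^^^^^^^^
  File "stem.py", line 14, in poly
    return np.array([proj('top',(x+i,y+j,z)) for i,j in q])
                     ~~~~^^^^^^^^^^^^^^^^^^^
  File "h.py", line 10, in proj
    m=manip.camera_model(n);f=240/np.tan(np.radians(m['vertical_fov'])/2)
ValueError: time passes only in moves, steps and waits
```

Emit:
send_rows([
  {"delta_pos": [0.3, -0.3, 0], "turn": [0, 0, 0], "gripper": 0},
  {"delta_pos": [0.65, -0.65, 0], "turn": [0, 0, 0], "gripper": 0},
  {"delta_pos": [1, -1, 0], "turn": [0, 0, 0], "gripper": 0},
])

```text
clock: 1.27
tool_pos: [0.2071, -0.3833, 0.2387]
ee_rot: [180.0, -0.0, 15.0]
contact_force: [0.9, -0.8, 1.2]
opening: 0.0883
gripper_force: 0.0
```

```bash
python3 - <<'E'
import re
s=open('h.py').read()
s=s.replace("from station import manip\n","from station import manip\nimport functools\n@functools.cache\ndef cm(n): return manip.camera_model(n)\n").replace("m=manip.camera_model(n)","m=cm(n)")
open('h.py','w').write(s)
s=open('stem.py').read()
i=s.index('best=[]')
s=s[:i]+'''best=[]
from scipy.optimize import minimize
p0=np.array([.4494,-.2337,0,.0065,110,100,.6,.003,-10]);sc=np.array([.002,.002,.3,.001,30,20,.2,.001,20])
lo=np.array([.44,-.245,-9,.0045,20,60,.3,.001,-60]);hi=np.array([.465,-.22,9,.0075,200,140,1.2,.0045,40])
for a0 in np.radians(np.arange(-180,180,45)):
    p0[2]=a0
    r=minimize(lambda q:(((model(np.clip(p0+q*sc,lo,hi))-roi)*W)**2).sum(),np.zeros(9),method='Powell',options=dict(maxiter=6))
    best.append((r.fun,np.clip(p0+r.x*sc,lo,hi)))
best.sort(key=lambda b:b[0])
for b in best[:5]: print(round(b[0]),np.degrees(b[1][2]).round(1),b[1].round(4))
'''
open('stem.py','w').write(s)
E
time timeout 400 python3 stem.py
```

```text
29957 -196.8 [ 4.523000e-01 -2.330000e-01 -3.434300e+00  5.400000e-03  1.256994e+02
  1.216068e+02  9.893000e-01  3.700000e-03 -6.000000e+01]
29984 91.5 [ 4.528000e-01 -2.312000e-01  1.597500e+00  6.300000e-03  1.059167e+02
  1.219665e+02  9.184000e-01  2.300000e-03 -6.000000e+01]
30246 98.6 [ 4.525000e-01 -2.311000e-01  1.721500e+00  6.200000e-03  1.118389e+02
  1.214541e+02  9.614000e-01  2.300000e-03 -6.000000e+01]
30418 -52.6 [ 4.533000e-01 -2.342000e-01 -9.181000e-01  6.100000e-03  1.069426e+02
  1.206646e+02  8.683000e-01  2.700000e-03 -4.932230e+01]
30793 106.5 [ 4.522000e-01 -2.315000e-01  1.859300e+00  6.000000e-03  1.179571e+02
  1.213300e+02  9.393000e-01  2.100000e-03 -4.546650e+01]
real	1m22.914s
user	1m23.348s
sys	0m0.152s
```

Emit:
send_rows([
  {"delta_pos": [0.5, -0.5, 0], "turn": [0, 0, 0], "gripper": 0},
  {"delta_pos": [1, -1, 0], "turn": [0, 0, 0], "gripper": 0},
  {"delta_pos": [1, -1, 0], "turn": [0, 0, 0], "gripper": 0},
])

```text
clock: 1.65
tool_pos: [0.2783, -0.2597, 0.239]
ee_rot: [180.0, -0.0, 15.2]
contact_force: [0.6, -0.6, -0.4]
opening: 0.088
gripper_force: 0.0
```

Emit:
send_rows([
  {"delta_pos": [0.5, -0.5, 0.2], "turn": [0, 0, 0], "gripper": 0},
  {"delta_pos": [1, -1, 0.4], "turn": [0, 0, 0], "gripper": 0.1},
  {"delta_pos": [1, -1, 0.5], "turn": [0, 0, 0], "gripper": 0.1},
])

```text
clock: 2.02
tool_pos: [0.3488, -0.1374, 0.1884]
ee_rot: [180.0, -0.0, 15.2]
contact_force: [-0.3, -1.8, 0.0]
opening: 0.0796
gripper_force: 0.0
```

Emit:
send_rows([
  {"delta_pos": [0.5, -0.5, 0.2], "turn": [0, 0, -0.11], "gripper": 0.1},
  {"delta_pos": [1, -0.9, 0.4], "turn": [0, 0, -0.22], "gripper": 0.1},
  {"delta_pos": [1, -1, 0.5], "turn": [0, 0, -0.33], "gripper": 0.1},
  {"delta_pos": [1, -1, 0.5], "turn": [0, 0, -0.33], "gripper": 0.1},
])

```text
clock: 2.52
tool_pos: [0.4184, -0.0161, 0.138]
ee_rot: [-179.9, 0.1, 44.8]
contact_force: [-0.1, -0.6, 0.1]
opening: 0.0793
gripper_force: 0.0
```

Run:
```python
import numpy as np
t=np.load('avg.npz')['t']
print(t.mean(2)[270:286,410:427].astype(int))
s=np.load('avg.npz')['s']
print(s.mean(2)[266:280,372:387].astype(int))
```

```text
[[192 193 193 192 189 187 185 186 188 189 191 191 191 191 191 190 188]
 [192 192 189 183 174 163 155 158 166 171 181 186 189 191 190 189 189]
 [192 189 176 150 131 122 118 120 125 132 147 167 182 189 190 189 189]
 [189 177 149 118 106 105 106 107 107 108 115 133 160 181 189 190 190]
 [183 157 122 105 102 101 111 128 133 116 106 111 130 160 184 189 190]
 [175 135 108 102  97  94 129 170 180 147 114 106 113 145 178 189 190]
 [173 128 104 102  97 101 149 191 199 176 137 111 109 133 168 186 190]
 [170 127 105 103  99 105 148 190 202 191 161 121 108 126 160 184 190]
 [165 123 106 104 101 103 134 173 187 183 159 120 109 128 162 185 190]
 [171 127 107 106 103 102 113 134 145 142 126 110 110 134 168 186 190]
 [176 134 108 106 105 103 105 110 113 110 106 106 112 138 172 188 191]
 [182 154 121 108 106 105 105 106 105 104 104 107 120 152 180 190 191]
 [190 179 151 122 109 106 105 105 104 104 106 115 140 169 186 191 191]
 [193 190 177 153 126 110 107 107 107 111 124 145 168 183 189 191 190]
 [194 192 189 180 161 140 136 136 137 144 162 179 187 189 190 191 190]
 [194 193 192 191 187 183 181 181 1
[... 219 characters left out ...]
0 170]
 [170 170 170 169 166 163 167 171 171 168 168 170 169 169 169]
 [170 170 169 168 159 144 143 150 154 157 165 169 170 169 169]
 [170 170 168 164 151 128 119 124 134 148 161 167 169 169 169]
 [170 167 160 151 135 116 111 114 124 139 153 161 166 168 169]
 [167 156 140 126 112 106 109 113 117 122 133 146 158 166 168]
 [161 139 116 102  96  99 106 112 113 109 111 123 144 162 168]
 [160 133 107  96  91  95 102 108 108 104 102 109 133 158 168]
 [163 145 122 107 100 100 103 105 105 105 108 118 138 160 168]
 [168 160 147 134 127 123 120 118 118 124 132 142 154 165 169]
 [170 168 164 159 155 151 147 144 144 150 157 162 166 169 170]
 [171 171 170 169 168 166 164 163 163 165 168 169 170 170 170]]
```

Emit:
send_rows([
  {"delta_pos": [0.44, 0.02, 0.4], "turn": [0, 0, 0], "gripper": 0.1},
  {"delta_pos": [0.44, 0.02, 0.8], "turn": [0, 0, 0], "gripper": 0.1},
  {"delta_pos": [0.44, 0.02, 0.98], "turn": [0, 0, 0], "gripper": 0.1},
  {"delta_pos": [0.44, 0.02, 1.0], "turn": [0, 0, 0], "gripper": 0.1},
])

```text
clock: 3.02
tool_pos: [0.4512, 0.0113, 0.0386]
ee_rot: [-179.9, 0.0, 44.5]
contact_force: [-0.8, -0.6, 0.1]
opening: 0.0794
gripper_force: 0.0
```

```bash
sed -i 's/W\[2:11,2:13\]=1/W[3:11,3:11]=1/; s/maxiter=6/maxiter=5/' stem.py; timeout 400 python3 stem.py
python3 - <<'E'
from h import *
s=snap('side','s1');t=snap('top','t1')
c=lambda i,u,v,w,h:cv2.resize(i[v:v+h,u:u+w,::-1],(400,300),interpolation=cv2.INTER_CUBIC)
cv2.imwrite('pics/m4.png',np.hstack([c(s,310,275,100,75),c(t,280,230,100,75)]))
E
```

```text
1654 -54.1 [ 4.53600e-01 -2.34400e-01 -9.45100e-01  6.50000e-03  9.65951e+01
  1.05572e+02  6.54800e-01  3.60000e-03 -5.28010e+00]
1696 -56.0 [ 4.536000e-01 -2.345000e-01 -9.777000e-01  6.400000e-03  9.875450e+01
  1.059212e+02  6.712000e-01  3.500000e-03 -4.751000e+00]
1748 -53.3 [ 4.53900e-01 -2.34700e-01 -9.30400e-01  6.70000e-03  9.51866e+01
  1.05028e+02  6.41500e-01  3.20000e-03 -2.79140e+00]
2760 95.5 [ 4.530000e-01 -2.326000e-01  1.666500e+00  6.500000e-03  1.040157e+02
  1.056936e+02  8.236000e-01  4.000000e-03 -2.760290e+01]
2879 102.6 [ 4.528000e-01 -2.324000e-01  1.790200e+00  6.500000e-03  1.069220e+02
  1.054277e+02  8.395000e-01  3.500000e-03 -2.188830e+01]
```

View pics/m4.png

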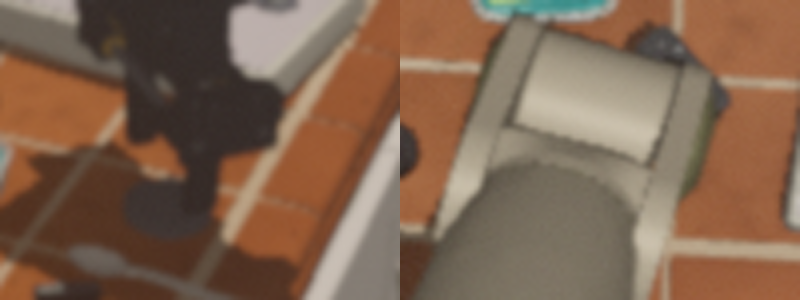

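Run:
```python
from h import *
print(proj('side',(.4514,.0133,.02)),proj('side',(.4512-.04*.707,.0113+.04*.707,.0386)),proj('side',(.4512+.04*.707,.0113-.04*.707,.0386)))
im=cv2.imread('pics/side0.png');
c=cv2.resize(im[308:344,328:376],(800,600),interpolation=cv2.INTER_CUBIC)
hs=cv2.cvtColor(im,cv2.COLOR_BGR2HSV);m=((hs[...,1]<60)&(hs[...,2]<130)).astype(np.uint8);m[:316]=0;m[337:]=0;m[:,:338]=0;m[:,365:]=0
y,x=np.nonzero(m);print(x.min(),x.max(),y.min(),y.max())
for z in(.0145,):print(ray('side',(x.min()+x.max())/2,(y.min()+y.max())/2,z))
```

```text
(np.float64(350.8530246667253), np.float64(324.1818787434236)) (np.float64(357.88732444183603), np.float64(325.87107255607475)) (np.float64(345.3130968602478), np.float64(310.54737510797963))
342 362 320 332
[0.44816313 0.01244692 0.0145    ]
```

Emit:
send_rows([
  {"delta_pos": [0.01, -0.01, 0.2], "turn": [0, 0, 0], "gripper": 0.1},
  {"delta_pos": [0.01, -0.01, 0.32], "turn": [0, 0, 0], "gripper": 0.1},
  {"delta_pos": [0.01, -0.01, 0.32], "turn": [0, 0, 0], "gripper": 0.1},
  {"delta_pos": [0.01, -0.01, 0.32], "turn": [0, 0, 0], "gripper": 1},
  {"delta_pos": [0.01, -0.01, 0.32], "turn": [0, 0, 0], "gripper": 1},
  {"delta_pos": [0.01, -0.01, 0.32], "turn": [0, 0, 0], "gripper": 1},
  {"delta_pos": [0.01, -0.01, 0.32], "turn": [0, 0, 0], "gripper": 1},
], grip_force=30)

```text
clock: 4.0
tool_pos: [0.4517, 0.0136, 0.0072]
ee_rot: [180.0, -0.0, 44.7]
contact_force: [-0.7, 0.0, 6.4]
opening: 0.0609
gripper_force: 30.0
```

Emit:
send_rows([
  {"delta_pos": [0, 0, -0.5], "turn": [0, 0, 0], "gripper": 1},
  {"delta_pos": [0, 0, -1], "turn": [0, 0, 0], "gripper": 1},
  {"delta_pos": [-0.1, 0.4, -1], "turn": [0, 0, 0], "gripper": 1},
  {"delta_pos": [-0.25, 0.8, -1], "turn": [0, 0, 0], "gripper": 1},
  {"delta_pos": [-0.3, 1, -1], "turn": [0, 0, 0], "gripper": 1},
])

```text
clock: 4.62
tool_pos: [0.5008, -0.0801, 0.1066]
ee_rot: [180.0, 0.0, 44.6]
contact_force: [-0.1, -0.1, -1.6]
opening: 0.0605
gripper_force: 30.0
```

Emit:
send_rows([
  {"delta_pos": [-0.15, 0.5, -0.1], "turn": [0, 0, 0], "gripper": 1},
  {"delta_pos": [-0.3, 1, -0.1], "turn": [0, 0, 0], "gripper": 1},
  {"delta_pos": [-0.3, 1, -0.1], "turn": [0, 0, 0], "gripper": 1},
])

```text
clock: 5.0
tool_pos: [0.55, -0.1733, 0.1162]
ee_rot: [180.0, 0.0, 44.5]
contact_force: [-0.5, 0.6, -2.1]
opening: 0.0607
gripper_force: 30.0
```

Emit:
send_rows([
  {"delta_pos": [-0.12, 0.4, 0.1], "turn": [0, 0, 0], "gripper": 1},
  {"delta_pos": [-0.25, 0.75, 0.2], "turn": [0, 0, 0], "gripper": 1},
  {"delta_pos": [-0.25, 0.75, 0.23], "turn": [0, 0, 0], "gripper": 1},
  {"delta_pos": [-0.25, 0.75, 0.23], "turn": [0, 0, 0], "gripper": 1},
])

```text
clock: 5.5
tool_pos: [0.5839, -0.2403, 0.0933]
ee_rot: [-179.9, 0.0, 44.7]
contact_force: [0.2, 0.5, -0.6]
opening: 0.0602
gripper_force: 30.0
```

Run:
```python
from h import *
s=snap('side','s2');t=snap('top','t2')
c=lambda i,u,v,w,h:cv2.resize(i[v:v+h,u:u+w,::-1],(400,300),interpolation=cv2.INTER_CUBIC)
cv2.imwrite('pics/m5.png',np.hstack([c(s,310,235,64,48),c(t,380,190,80,60)]))
o=manip.observe();p=o['tool_pos'];print(p)
print('cap top centre pred',proj('side',(p[0],p[1],p[2]+.013)),'ring',proj('side',(.5845,-.2442,.064)))
```

```text
[ 0.58424277 -0.24030809  0.09404339]
cap top centre pred (np.float64(339.77469592713646), np.float64(249.8174177386737)) ring (np.float64(339.72640797034575), np.float64(261.4763019972267))
```

View pics/m5.png

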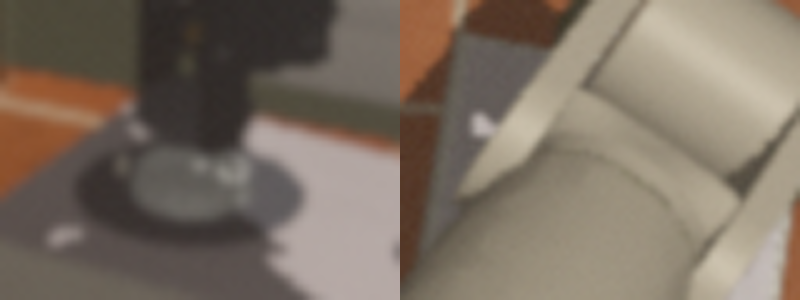

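Emit:
send_rows([
  {"delta_pos": [-0.025, 0.03, 0], "turn": [0, 0, 0], "gripper": 1},
  {"delta_pos": [-0.025, 0.03, 0.1], "turn": [0, 0, 0], "gripper": 1},
  {"delta_pos": [-0.025, 0.03, 0.17], "turn": [0, 0, 0], "gripper": 1},
  {"delta_pos": [-0.025, 0.03, 0.2], "turn": [0, 0, 0], "gripper": 1},
  {"delta_pos": [-0.025, 0.03, 0.2], "turn": [0, 0, 0], "gripper": 1},
])

```text
clock: 6.22
tool_pos: [0.5846, -0.2454, 0.0734]
ee_rot: [-180.0, 0.0, 44.7]
contact_force: [0.2, -0.7, -1.5]
opening: 0.0607
gripper_force: 30.0
```

Emit:
send_rows([
  {"delta_pos": [0.01, 0, 0.04], "turn": [0, 0, 0], "gripper": 1},
  {"delta_pos": [0.01, 0, 0.07], "turn": [0, 0, 0], "gripper": 1},
  {"delta_pos": [0.01, 0, 0.1], "turn": [0, 0, 0], "gripper": 1},
  {"delta_pos": [0.01, 0, 0.11], "turn": [0, 0, 0], "gripper": 1},
  {"delta_pos": [0.01, 0, 0.11], "turn": [0, 0, 0], "gripper": 1},
])

```text
clock: 6.85
tool_pos: [0.5855, -0.2447, 0.0627]
ee_rot: [-180.0, -0.0, 44.7]
contact_force: [-0.6, 0.6, -1.1]
opening: 0.0603
gripper_force: 30.0
```

Emit:
send_rows([
  {"delta_pos": [0, 0, 0.01], "turn": [0, 0, 0], "gripper": 1},
  {"delta_pos": [0, 0, 0.015], "turn": [0, 0, 0], "gripper": 1},
  {"delta_pos": [0, 0, 0.015], "turn": [0, 0, 0], "gripper": 1},
])

```text
clock: 7.22
tool_pos: [0.5856, -0.2449, 0.0622]
ee_rot: [180.0, -0.0, 44.7]
contact_force: [-3.0, 0.7, 5.7]
opening: 0.0605
gripper_force: 30.0
```

Emit:
send_rows([
  {"delta_pos": [0, 0, 0.01], "turn": [0, 0, 0], "gripper": 0.1},
  {"delta_pos": [0, 0, 0.01], "turn": [0, 0, 0], "gripper": 0.1},
  {"delta_pos": [0, 0, 0.01], "turn": [0, 0, 0], "gripper": 0.1},
  {"delta_pos": [0, 0, -0.2], "turn": [0, 0, 0], "gripper": 0.1},
  {"delta_pos": [0, 0, -0.6], "turn": [0, 0, 0], "gripper": 0.1},
  {"delta_pos": [0, 0, -0.9], "turn": [0, 0, 0], "gripper": 0.1},
])

```text
clock: 7.98
tool_pos: [0.5857, -0.2448, 0.1528]
ee_rot: [179.9, -0.0, 44.7]
contact_force: [0.3, 0.4, -0.1]
opening: 0.0796
gripper_force: 0.0
```

Emit:
send_rows([
  {"delta_pos": [0, -0.5, 0], "turn": [0, 0, 0], "gripper": 0.1},
  {"delta_pos": [0, -1, 0], "turn": [0, 0, 0], "gripper": 0.4},
  {"delta_pos": [0, -1, 0], "turn": [0, 0, 0], "gripper": 0.4},
])

```text
clock: 8.35
tool_pos: [0.5133, -0.1715, 0.1512]
ee_rot: [-179.9, 0.0, 44.8]
contact_force: [0.6, -0.8, 0.8]
opening: 0.0613
gripper_force: 0.0
```

Run:
```python
from h import *
s=snap('side','s3');t=snap('top','t3')
c=lambda i,u,v,w,h:cv2.resize(i[v:v+h,u:u+w,::-1],(400,300),interpolation=cv2.INTER_CUBIC)
cv2.imwrite('pics/m6.png',np.hstack([c(s,320,240,40,30),c(t,390,205,64,48)]))
```

```text
(no output)
```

View pics/m6.png

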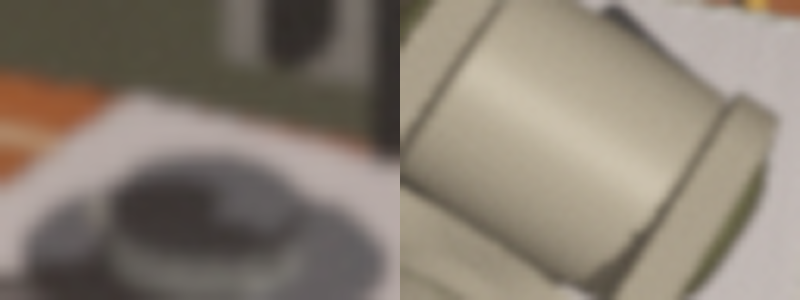

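Emit:
send_rows([
  {"delta_pos": [0.15, -0.5, 0], "turn": [0, 0, 0], "gripper": 0.4},
  {"delta_pos": [0.3, -1, 0], "turn": [0, 0, 0], "gripper": 0.4},
  {"delta_pos": [0.3, -1, 0], "turn": [0, 0, 0], "gripper": 0.4},
])

```text
clock: 8.82
tool_pos: [0.466, -0.0801, 0.1515]
ee_rot: [180.0, -0.0, 44.8]
contact_force: [0.9, 0.2, -0.5]
opening: 0.0526
gripper_force: 0.0
```

Emit:
send_rows([
  {"delta_pos": [0.5, -0.5, 0], "turn": [0, 0, 0], "gripper": 0.4},
  {"delta_pos": [0.9, -1, 0], "turn": [0, 0, 0], "gripper": 0.4},
  {"delta_pos": [0.9, -1, 0], "turn": [0, 0, 0], "gripper": 0.4},
])

```text
clock: 9.2
tool_pos: [0.4607, 0.0546, 0.1514]
ee_rot: [180.0, -0.0, 44.9]
contact_force: [0.3, -0.6, -0.1]
opening: 0.0529
gripper_force: 0.0
```

The m6 crop shows the cap lying flat and centred on the ring, with its flange parallel to the rim. Next is the knob.

Emit:
send_rows([
  {"delta_pos": [0.4, -0.35, 0.2], "turn": [0, 0, 0.08], "gripper": 0.5},
  {"delta_pos": [0.75, -0.66, 0.5], "turn": [0, 0, 0.165], "gripper": 0.5},
  {"delta_pos": [0.75, -0.66, 0.9], "turn": [0, 0, 0.165], "gripper": 0.5},
  {"delta_pos": [0.75, -0.66, 0.95], "turn": [0, 0, 0.165], "gripper": 0.5},
  {"delta_pos": [0.75, -0.66, 0.95], "turn": [0, 0, 0.165], "gripper": 0.5},
])

```text
clock: 9.82
tool_pos: [0.4679, 0.1516, 0.0569]
ee_rot: [180.0, -0.1, 29.8]
contact_force: [-0.4, -0.3, 0.3]
opening: 0.044
gripper_force: 0.0
```

Run:
```python
from h import *
s=snap('side','s4');t=snap('top','t4')
c=lambda i,u,v,w,h:cv2.resize(i[v:v+h,u:u+w,::-1],(400,300),interpolation=cv2.INTER_CUBIC)
cv2.imwrite('pics/m7.png',np.hstack([c(s,300,315,64,48),c(t,245,240,64,48)]))
p=manip.observe()['tool_pos'];print(p)
print('tcp',proj('side',p),'knob top centre pred',proj('side',(.467,.154,.037)),'base',proj('side',(.467,.154,0)))
```

```text
[0.46796076 0.15188543 0.05760878]
tcp (np.float64(325.96114627171585), np.float64(338.7155421934853)) knob top centre pred (np.float64(325.83162496365713), np.float64(346.1756716804125)) base (np.float64(325.54722140893244), np.float64(358.3394189081998))
```

View pics/m7.png

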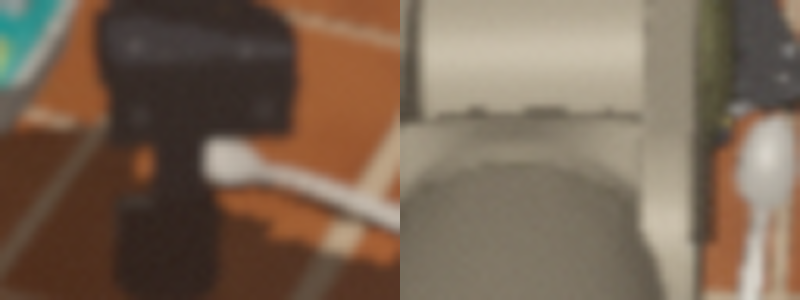

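Emit:
send_rows([
  {"delta_pos": [0, -0.02, 0.15], "turn": [0, 0, 0], "gripper": 0.5},
  {"delta_pos": [0, -0.02, 0.3], "turn": [0, 0, 0], "gripper": 0.5},
  {"delta_pos": [0, -0.02, 0.375], "turn": [0, 0, 0], "gripper": 0.5},
  {"delta_pos": [0, -0.02, 0.375], "turn": [0, 0, 0], "gripper": 0.5},
])

```text
clock: 10.42
tool_pos: [0.4653, 0.1543, 0.0181]
ee_rot: [-180.0, 0.1, 29.9]
contact_force: [0.8, -0.7, -0.7]
opening: 0.0439
gripper_force: 0.0
```

Run:
```python
from h import *
print(manip.observe()['tool_pos'],manip.observe()['contact_force'],proj('side',(.4537,-.2345,.06)),proj('side',(.4537,-.2345,.072)))
```

```text
[0.46529773 0.15429323 0.0180505 ] [ 0.75248236 -0.67812943 -0.72669856] (np.float64(377.9835933640785), np.float64(271.9063141907192)) (np.float64(378.2221789400201), np.float64(268.4664437813144))
```

Emit:
send_rows([
  {"delta_pos": [0, 0, -0.01], "turn": [0, 0, 0], "gripper": 1},
  {"delta_pos": [0, 0, -0.01], "turn": [0, 0, 0], "gripper": 1},
  {"delta_pos": [0, 0, -0.01], "turn": [0, 0, 0], "gripper": 1},
  {"delta_pos": [0, 0, -0.01], "turn": [0, 0, 0], "gripper": 1},
  {"delta_pos": [0, 0, -0.01], "turn": [0, 0, 0], "gripper": 1},
  {"delta_pos": [0, 0, -0.01], "turn": [0, 0, 0], "gripper": 1},
  {"delta_pos": [0, 0, -0.01], "turn": [0, 0, 0], "gripper": 1},
], grip_force=45)

```text
clock: 11.3
tool_pos: [0.4657, 0.1543, 0.0199]
ee_rot: [180.0, -0.0, 29.9]
contact_force: [0.1, 0.7, 4.5]
opening: 0.0117
gripper_force: 45.0
```

Emit:
send_rows([
  {"delta_pos": [0, 0, -0.4], "turn": [0, 0, 0], "gripper": 1},
  {"delta_pos": [0, 0, -0.9], "turn": [0, 0, 0], "gripper": 1},
  {"delta_pos": [-0.2, 0.35, -1], "turn": [0, 0, 0], "gripper": 1},
  {"delta_pos": [-0.4, 0.7, -1], "turn": [0, 0, 0], "gripper": 1},
  {"delta_pos": [-0.6, 1, -1], "turn": [0, 0, 0], "gripper": 1},
])

```text
clock: 11.92
tool_pos: [0.4631, 0.0365, 0.1197]
ee_rot: [-180.0, 0.0, 29.8]
contact_force: [0.9, -0.2, -0.4]
opening: 0.0115
gripper_force: 45.0
```

Emit:
send_rows([
  {"delta_pos": [-0.25, 0.4, -0.1], "turn": [0, 0, 0], "gripper": 1},
  {"delta_pos": [-0.5, 0.8, -0.1], "turn": [0, 0, 0], "gripper": 1},
  {"delta_pos": [-0.65, 1, -0.1], "turn": [0, 0, 0], "gripper": 1},
])

```text
clock: 12.3
tool_pos: [0.4565, -0.0833, 0.1296]
ee_rot: [-180.0, 0.0, 29.8]
contact_force: [-0.2, 0.5, -1.4]
opening: 0.0116
gripper_force: 45.0
```

Emit:
send_rows([
  {"delta_pos": [-0.25, 0.4, 0], "turn": [0, 0, 0.1], "gripper": 1},
  {"delta_pos": [-0.5, 0.8, 0], "turn": [0, 0, 0.2], "gripper": 1},
  {"delta_pos": [-0.65, 1, 0], "turn": [0, 0, 0.3], "gripper": 1},
  {"delta_pos": [-0.65, 1, 0], "turn": [0, 0, 0.4], "gripper": 1},
  {"delta_pos": [-0.65, 1, 0], "turn": [0, 0, 0.5], "gripper": 1},
  {"delta_pos": [-0.65, 1, 0], "turn": [0, 0, 0.6], "gripper": 1},
  {"delta_pos": [-0.65, 1, 0], "turn": [0, 0, 0.7], "gripper": 1},
  {"delta_pos": [-0.65, 1, 0], "turn": [0, 0, 0.8], "gripper": 1},
  {"delta_pos": [-0.65, 1, 0], "turn": [0, 0, 0.9], "gripper": 1},
  {"delta_pos": [-0.65, 1, 0], "turn": [0, 0, 0.94], "gripper": 1},
  {"delta_pos": [-0.65, 1, 0], "turn": [0, 0, 0.94], "gripper": 1},
])

```text
clock: 13.68
tool_pos: [0.45, -0.2003, 0.1294]
ee_rot: [180.0, 0.0, -54.7]
contact_force: [0.1, 0.1, -0.8]
opening: 0.0112
gripper_force: 45.0
```

Emit:
send_rows([
  {"delta_pos": [0.29, 0.17, 0], "turn": [0, 0, 0], "gripper": 1},
  {"delta_pos": [0.29, 0.17, 0.2], "turn": [0, 0, 0], "gripper": 1},
  {"delta_pos": [0.29, 0.17, 0.3], "turn": [0, 0, 0], "gripper": 1},
  {"delta_pos": [0.29, 0.17, 0.3], "turn": [0, 0, 0], "gripper": 1},
])

```text
clock: 14.18
tool_pos: [0.4527, -0.2335, 0.0992]
ee_rot: [180.0, 0.1, -54.7]
contact_force: [0.2, 1.3, 1.1]
opening: 0.0116
gripper_force: 45.0
```

Run:
```python
from h import *
s=snap('side','s5')
cv2.imwrite('pics/m8.png',cv2.resize(s[245:287,350:406,::-1],(800,600),interpolation=cv2.INTER_CUBIC))
p=manip.observe()['tool_pos'];print(p)
print('knob base pred',proj('side',(p[0],p[1],p[2]-.02)),'top',proj('side',(p[0],p[1],p[2]+.017)))
```

```text
[ 0.45305785 -0.23369254  0.09983988]
knob base pred (np.float64(378.5014277609145), np.float64(266.35738478953004)) top (np.float64(379.251296560714), np.float64(255.5647279288468))
```

View pics/m8.png

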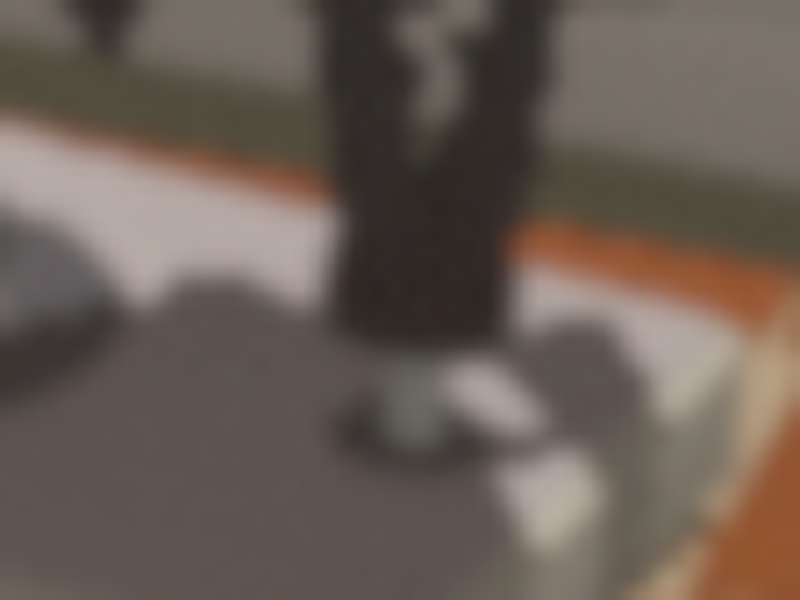

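In the m8 crop the held knob spans columns 335–508 and sits over the stem at 378–448. Allowing for the height parallax they line up. Lowering gently.

Emit:
send_rows([
  {"delta_pos": [0, 0, 0.04], "turn": [0, 0, 0], "gripper": 1},
  {"delta_pos": [0, 0, 0.07], "turn": [0, 0, 0], "gripper": 1},
  {"delta_pos": [0, 0, 0.1], "turn": [0, 0, 0], "gripper": 1},
  {"delta_pos": [0, 0, 0.1], "turn": [0, 0, 0], "gripper": 1},
])

```text
clock: 14.72
tool_pos: [0.4529, -0.2339, 0.0895]
ee_rot: [180.0, 0.0, -54.7]
contact_force: [-0.4, -0.1, -0.1]
opening: 0.0117
gripper_force: 45.0
```

Already 2.5 mm past the tip with no force, so the bore is capturing the stem.

Emit:
send_rows([
  {"delta_pos": [0, 0, 0.03], "turn": [0, 0, 0], "gripper": 1},
  {"delta_pos": [0, 0, 0.06], "turn": [0, 0, 0], "gripper": 1},
  {"delta_pos": [0, 0, 0.09], "turn": [0, 0, 0], "gripper": 1},
  {"delta_pos": [0, 0, 0.1], "turn": [0, 0, 0], "gripper": 1},
  {"delta_pos": [0, 0, 0.1], "turn": [0, 0, 0], "gripper": 1},
], grip_force=60)

```text
clock: 15.35
tool_pos: [0.4529, -0.2339, 0.0795]
ee_rot: [180.0, 0.0, -54.7]
contact_force: [-1.4, -1.4, -1.7]
opening: 0.0114
gripper_force: 60.0
```

Emit:
send_rows([
  {"delta_pos": [0, 0, 0.02], "turn": [0, 0, 0], "gripper": 1},
  {"delta_pos": [0, 0, 0.04], "turn": [0, 0, 0], "gripper": 1},
  {"delta_pos": [0, 0, 0.06], "turn": [0, 0, 0], "gripper": 1},
  {"delta_pos": [0, 0, 0.06], "turn": [0, 0, 0], "gripper": 1},
])

```text
clock: 15.85
tool_pos: [0.4531, -0.2341, 0.074]
ee_rot: [180.0, -0.0, -54.7]
contact_force: [-4.1, -1.5, 5.4]
opening: 0.0114
gripper_force: 60.0
```

Emit:
send_rows([
  {"delta_pos": [0, 0, 0.015], "turn": [0, 0, 0], "gripper": 1},
  {"delta_pos": [0, 0, 0.025], "turn": [0, 0, 0], "gripper": 1},
  {"delta_pos": [0, 0, 0.025], "turn": [0, 0, 0], "gripper": 1},
])

```text
clock: 16.23
tool_pos: [0.4531, -0.2341, 0.0717]
ee_rot: [180.0, -0.0, -54.7]
contact_force: [-3.9, -0.8, 7.1]
opening: 0.0115
gripper_force: 60.0
```

Emit:
send_rows([
  {"delta_pos": [0, 0, 0.01], "turn": [0, 0, 0], "gripper": 1},
  {"delta_pos": [0, 0, 0.02], "turn": [0, 0, 0], "gripper": 1},
  {"delta_pos": [0, 0, 0.02], "turn": [0, 0, 0], "gripper": 1},
  {"delta_pos": [0, 0, 0.02], "turn": [0, 0, 0], "gripper": 1},
])

```text
clock: 16.73
tool_pos: [0.4532, -0.2342, 0.0711]
ee_rot: [180.0, -0.1, -54.7]
contact_force: [-8.1, 2.8, 22.0]
opening: 0.0114
gripper_force: 60.0
```

Run:
```python
from station import manip
o=manip.observe();print(o['tool_pos'],o['contact_force'],o['moment'],o['gripper_force'])
print(manip.finish_job())
```

```text
[ 0.45321395 -0.23420875  0.07107771] [-8.11984827  2.84029724 22.02390286] [ 0.46783466  1.61049162 -0.01381634] 60.00743339303881
the job is handed in; nothing more can be done
None
```

I handed the job in at 16.7 s: the cap looked flat in its seat in the picture taken after I let go, and the knob is on the stem and held against the stop at about 22 N. I judged the knob by force and height alone, with no picture after fitting it, and I didn't check the teaspoon, tape roll and tin again at the end.

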